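# Close the slide chamber and hold its cam lift at the top

## Robot

A 7-joint arm with a two-finger parallel gripper is mounted at the origin on the work surface. World frame = base frame: x ahead of the robot, y to its left, z up, the work surface at z = 0. Lengths are in m, angles in degrees, forces in N, time in s.
With the tool pointing down it reaches from about 0.425 to 0.95 m from the base axis. Payload 4.7 kg.
Tool frame: the origin (TCP) lies midway between the tips of the shut fingers; the grasp point (between the pads) lies 19 mm behind it; z points along the fingers, y is the line along which they close (so a half turn about z gives the same grasp; the last joint's range is limited). The gripper opens to 85 mm and grips with 20 to 120 N. Pads are 22 mm wide; open, the fingers measure 114 mm over their backs; the gripper's body (76 mm by 85 mm) begins 54 mm behind the grasp point. The pads swing forward as they close: fully open they stand 13 mm farther back than shut.
Start: joints at [71.912, 26.849, -2.785, 87.806, 1.381, 65.374, -4.715], TCP at [0.191, -0.647, 0.194] pointing down, gripper open.
Joint ranges: [-148.3, 148.3], [-19.14, 114.17], [-79.39, 73.82], [5.75, 140.21], [-59.74, 239.74], [12.07, 113.84], [-152.46, 152.46]. Speed limits (degrees/s): [147.25, 147.25, 180, 180, 180, 180, 180].

## Interface

Orientations are given as [roll, pitch, yaw] about the fixed x, y, z axes, in that order (R = Rz(yaw) Ry(pitch) Rx(roll)).
In Python, from station import env gives the robot as it stands. Calls block until the motion is done:
- env.move_pose(position, orientation): joint-space move of the TCP to a pose.
- env.move_linear(position, ori=None, max_speed=0.15, contact_N=None): straight line of the TCP; ori=None keeps the orientation; max_speed is the mean speed in m/s. With contact_N (N) it stops when the force on the tool has changed by that much, and returns True; else False.
- env.movej(angles): joint-space move.
- env.command_gripper(opening): finger opening in m; the grip force is fixed at half the most; returns when the fingers have stopped.
- env.hold(seconds).
- env.solve_ik(position, orientation): joint angles nearest the present ones, or None.
- env.read_state(): the state.
- env.grab_frame(name): name is "side" or "top" or "wrist"; returns the picture (400x640x3 uint8, red, green, blue); there is no depth.
- env.calibration(name): a dict with "fx", "fy", "cx", "cy" (pixels), "pose" (4x4, takes a point from camera to world coordinates); the wrist camera has in their place "T_tool_cam" (4x4, takes a point from camera to tool coordinates, whose origin is the TCP and whose axes are the flange's). Camera axes: x right, y down, z forward; pixel columns grow to the right and rows downward; lengths in m; the calibration is good to about 2 mm. A picture is of the moment at which its call begins: read the wrist's pose just before it. calibration takes no time and is no camera call.
A pose or a line that the arm cannot do raises env.Unreachable and nothing moves.
- env.finish_job(): hands the job in; it is judged then, once.
The state is a dict: "time_s": time; "joints": joint angles; "joint_vel": joint speeds; "effort": joint torques, N m; "ee_pos": TCP position; "ee_rot": TCP orientation; "ft_force": force on the tool from outside, world axes, zero at the start; "wrist_torque": the same for the moment, N m; "opening": finger opening in m; "grasp_force": force on a finger pad.
Only numpy, scipy, OpenCV 4.12 (cv2) and the standard library are available. Lean on these libraries where they do the work, as an engineer would, in place of code of your own. Each camera call takes 0.05 s, during which the arm holds its last target. There are 200 camera calls.

## Task

Lower the blue lid of the slide chamber until it is fully shut, and only then swing the red-knobbed cam lever straight up to its highest lift point, so that the slide is raised to the window; do not raise the lever while the lid is open. The lever springs back if let go and the lift sinks again past upright, so finish holding the lever still and upright with the fingers: the program ends while holding it. Leave the flask, the bottle and the timer where they are.

Things in the scene. Friction and masses are not known exactly. Their poses are not given: they have to be found in the camera images.
- press: The slide chamber: a white open box fixed to the bench, 130 (x) x 140 (y) x 75 mm high, on a grey 150 x 160 x 6 mm foot plate. Origin at the centre of its underside; x points from its front to the hinge side at the back, y to its left, z up. It stands anywhere on the bench, turned about z; its front looks roughly towards the robot.
- lid_hinge (a point): Point on the lid's hinge axis, in the middle of the chamber's back rim, 75 mm above the bench (68 mm behind the chamber's centre). The hinge axis runs along the chamber's y.
- lid_knob (a point): Centre of the black barrel knob, 28 mm in diameter, 26 mm long, flat-ended, axis along the chamber's y, on a 10 mm stem on the lid's outer face near its free edge, midway across. It turns with the lid about the hinge axis; lid shut, it is 116 mm in front of that axis and 40 mm above it (32 mm above the lid's 8 mm frame). The lid: a blue frame 136 x 142 mm with a clear window.
- lid (a joint): Lid angle: 0 fully shut (level, resting on the box), grows as it opens up and back; about 1.57 is upright. The hinge is stiff: the lid stays where it is left, and about 2 to 4 N at the knob moves it.
- lever_pivot (a point): Point on the cam lever's axis, level with the lever, 45 mm outside the chamber's right (-y) wall and 45 mm above the bench. The axis runs along the chamber's y. A brass eccentric cam sits on the shaft between this point and the wall.
- lever_knob (a point): Centre of the red barrel knob, 30 mm in diameter, 26 mm long, flat-ended, axis along the chamber's y, at the end of the 10 mm steel lever, 95 mm from lever_pivot. At rest the lever lies level, pointing to the chamber's front (-x), knob 45 mm above the bench; it swings in the upright plane along the chamber's x. Upright, the knob is right above the pivot, 140 mm above the bench.
- lever (a joint): Cam lever angle: 0 at rest (level, pointing to the front), 1.571 straight up = highest lift, 2.2 leaning back against its stop. A spring pulls it back to 0: about 2 N at the knob at rest, about 2 to 3 N upright; a pinched knob may creep up to 10 mm in the pads on the way, so check the angle.
- lift (a joint): Height of the slide carrier above its rest, 0 to 0.014 m; the cam lifts it by 0.014 x sin(lever angle), so it is highest with the lever upright.
- flask: Bystander: small pinkish clear culture flask lying flat, 102 x 50 x 24 mm, with an orange cap; loose. Origin under its middle, x towards the cap.
- bottle: Bystander: amber bottle with a blue cap, 52 mm in diameter, 100 mm high; loose. Origin at the centre of its underside.
- timer: Bystander: flat white bench timer with a grey display, 60 x 75 x 22 mm; loose. Origin at the centre of its underside.

How it is judged (in metres and radians):
On the way, in this order (a step that is already met when the one before it is completed fails the run):
1. the lid is lowered fully shut, with the lever still down (value of joint lid below 0.06 rad and value of joint lever below 0.6 rad), for 0.2 s.
2. with the lid shut, the cam lever is brought upright, to the highest lift, by the fingers (value of joint lever between 1.401 and 1.741 rad and value of joint lid below 0.06 rad and contact force between the fingers and lever above 0.5 N), for 0.3 s.
At the end, for the whole second after the job is handed in: Lid shut (within 0.06 rad), lever held still by the fingers within 0.17 rad (10 degrees) of straight up, the slide carrier within 0.8 mm of its highest point (all of step 2 and value of joint lift above 0.0132 m and velocity of joint lever between -0.15 and 0.15 rad/s); the arm keeps its last pose, push and grip.
It fails at once if the lever is raised (over 0.6 rad) while the lid is open (over 0.15 rad) (value of joint lever above 0.6 rad and value of joint lid above 0.15 rad).
It fails at once if the flask is moved more than 30 mm (distance of flask from where it was at the start of the episode above 0.03 m).
It fails at once if the bottle is moved more than 30 mm (distance of bottle from where it was at the start of the episode above 0.03 m).
It fails at once if the timer is moved more than 30 mm (distance of timer from where it was at the start of the episode above 0.03 m).
It also fails if it takes over 54 s, if anything falls off the work surface, if the arm or the gripper's body presses on something with over 40 N, if the wrist force passes 120 N, or if a joint passes its speed limit or range.

## Working session

There is one attempt and no reset: what is moved stays moved. The work goes in short steps, each a Python script; the robot and the scene stay as the last script left them, time stands still between calls to the robot, and variables do not carry over. Pictures are saved under pics/ and viewed, at most 11 in all, crops included, and the job is handed in when it is done.

```bash
mkdir -p pics; ls; python3 - <<'E'
from station import env
import cv2,numpy as np
ims=[]
for n in ("side","top"):
    im=env.grab_frame(n); cv2.imwrite(f"pics/{n}0.png",im[:,:,::-1])
    c=env.calibration(n); print(n,c["fx"],c["fy"],c["cx"],c["cy"]); print(np.round(c["pose"],4).tolist())
print(np.round(env.calibration("wrist")["T_tool_cam"],4).tolist(), env.calibration("wrist")["fx"])
s=env.read_state();print(s["time_s"],s["ee_pos"],s["ee_rot"],s["ft_force"])
E
```

```text
pics
side 412.8799241106036 412.8799241106036 319.18337906232244 196.0143524614197
[[0.9478, -0.155, 0.2786, 0.359], [-0.3188, -0.4668, 0.8249, -0.7589], [0.0022, -0.8707, -0.4918, 0.5721], [0.0, 0.0, 0.0, 1.0]]
top 432.12422037310125 432.12422037310125 313.4750408976839 191.3423139832208
[[-0.0251, -0.9923, 0.1212, 0.5118], [-0.9995, 0.0273, 0.0165, 0.0378], [-0.0196, -0.1207, -0.9925, 1.1304], [0.0, 0.0, 0.0, 1.0]]
[[-0.0001, -0.9537, -0.3008, 0.0774], [1.0, -0.0002, 0.0001, 0.0003], [-0.0002, -0.3008, 0.9537, -0.1804], [0.0, 0.0, 0.0, 1.0]] 332.22012437177864
0.1 [ 0.1907838  -0.6468793   0.19284991] [-1.79900361e+02  4.95982353e-03  1.64356527e+01] [-0.16650907  0.9598955   0.6317397 ]
```

View pics/side0.png

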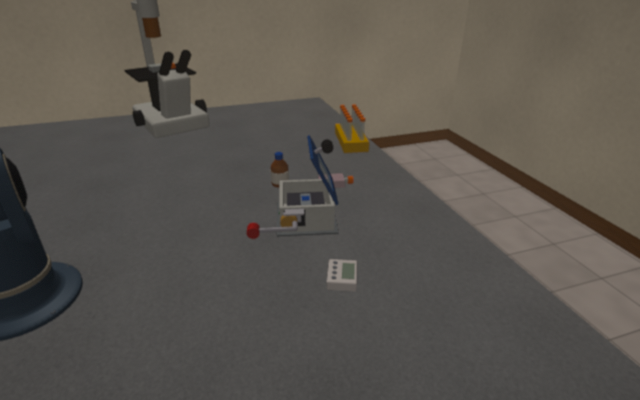

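View pics/top0.png

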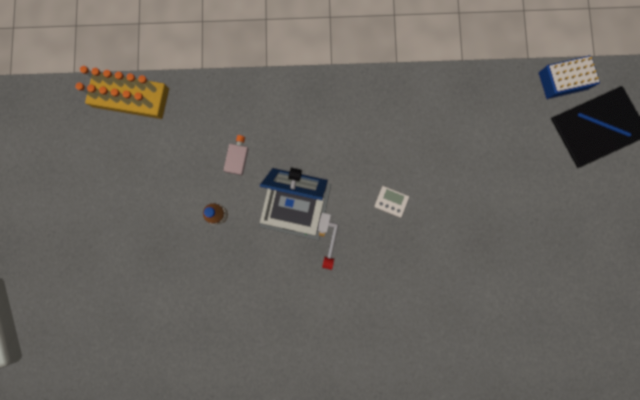

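The side view shows the lid standing open, with its black knob at about (327,146) and the red knob at (253,230). In the top view the black knob is at (295,174), the red knob at (328,264), and the box's front rim runs from about (262,224) to (317,233). The timer is at (392,201), the flask at (236,157) and the bottle at (213,213).

```bash
cat > h.py <<'E'
import cv2,numpy as np
from station import env
def ray(n,uv):
    c=env.calibration(n);P=np.array(c["pose"])
    return P[:3,3],P[:3,:3]@np.array([(uv[0]-c["cx"])/c["fx"],(uv[1]-c["cy"])/c["fy"],1.])
def plane(n,uv,z):
    o,d=ray(n,uv);return o+d*(z-o[2])/d[2]
def tri(a,b):
    (o1,d1),(o2,d2)=ray("side",a),ray("top",b)
    s=np.linalg.lstsq(np.c_[d1,-d2],o2-o1,rcond=None)[0]
    p,q=o1+s[0]*d1,o2+s[1]*d2
    return (p+q)/2,np.linalg.norm(p-q)
def blob(m,roi):
    x0,y0,x1,y1=roi;k=np.zeros_like(m);k[y0:y1,x0:x1]=m[y0:y1,x0:x1]
    n,_,st,ce=cv2.connectedComponentsWithStats(k)
    i=1+np.argmax(st[1:,4]);return ce[i],st[i]
def red(im): 
    im=im.astype(int);return ((im[...,0]>90)&(im[...,1]<45)&(im[...,2]<45)).astype(np.uint8)
def black(im): return (im.max(2)<45).astype(np.uint8)
E
python3 - <<'E'
from h import *
S=cv2.imread("pics/side0.png")[:,:,::-1];T=cv2.imread("pics/top0.png")[:,:,::-1]
r1,r2=blob(red(S),(230,210,280,250)),blob(red(T),(310,245,345,280))
b1,b2=blob(black(S),(318,132,345,160)),blob(black(T),(285,165,305,183))
print(r1,r2,b1,b2)
print("red",tri(r1[0],r2[0]),plane("top",r2[0],.045));print("blk",tri(b1[0],b2[0]))
def up(im,r,n):
    x0,y0,x1,y1=r;cv2.imwrite(n,cv2.resize(np.ascontiguousarray(im[y0:y1,x0:x1,::-1]),None,fx=6,fy=6,interpolation=cv2.INTER_CUBIC))
up(T,(250,160,350,260+15),"pics/tc.png")
# crop: both
a=cv2.imread("pics/tc.png")
up(S,(240,130,350,245),"pics/sc.png");b=cv2.imread("pics/sc.png")
h=max(a.shape[0],b.shape[0]);f=lambda i:cv2.copyMakeBorder(i,0,h-i.shape[0],0,0,0)
m=np.hstack([f(a),f(b)]);print(m.shape);m=cv2.resize(m,(800,int(m.shape[0]*800/m.shape[1])));cv2.imwrite("pics/both.png",m)
E
```

```text
(array([251.67924528, 225.94339623]), array([247, 223,  10,   7,  53], dtype=int32)) (array([327.67058824, 262.97647059]), array([323, 257,  10,  12,  85], dtype=int32)) (array([326.8220339 , 146.01694915]), array([322, 140,  11,  13, 118], dtype=int32)) (array([294.7890625, 173.9453125]), array([289, 168,  13,  13, 128], dtype=int32))
red (array([0.46433071, 0.02532999, 0.05553937]), np.float64(0.0013963478912943157)) [0.46456172 0.02509619 0.045     ]
blk (array([0.66550144, 0.09324434, 0.19608159]), np.float64(0.00014835616492041664))
(690, 1260, 3)
```

View pics/both.png

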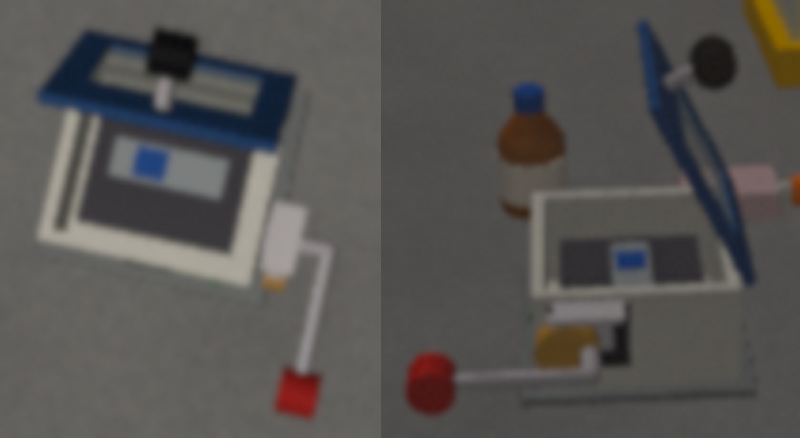

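The crop shows the lid leaning a little forward, with its knob on the outer face, and the lever level. The red mask caught only the top of the knob in the side view, so I'll use a better threshold. I'll get the yaw from the front rim and the lever.

```bash
python3 - <<'E'
from h import *
S=cv2.imread("pics/side0.png")[:,:,::-1].astype(int);T=cv2.imread("pics/top0.png")[:,:,::-1].astype(int)
rd=lambda I:((I[...,0]>60)&(I[...,0]>2.5*I[...,1])).astype(np.uint8)
r1,r2=blob(rd(S),(235,210,270,250)),blob(rd(T),(310,245,345,280));print(r1,r2)
R,e=tri(r1[0],r2[0]);print("red",R,e)
R=plane("top",r2[0],.047);R[2]=.045
px=lambda x,y:(250+x/3.81,160+y/3.81)
A,B=plane("top",px(38,240),.075),plane("top",px(250,287),.075)
d=A-B;print("rim",A,B,np.linalg.norm(d),"yaw",np.degrees(np.arctan2(-d[0],d[1])))
P=plane("top",px(323,250),.045);d=P-R;print("lever",R,P,np.linalg.norm(d),np.degrees(np.arctan2(d[1],d[0])))
b,_=tri((326.8,146.),(294.8,173.9))
for yaw in (-14,-12,-10,-8,-6):
    y=np.radians(yaw);ex=np.array([np.cos(y),np.sin(y),0]);ey=np.array([-ex[1],ex[0],0])
    # centre from rim: mid front edge + 65mm ex
    C=(A+B)/2+.065*ex;C[2]=0
    print(yaw,C,"redloc",(R-C)@ex,(R-C)@ey,"blkloc",(b-C)@ex,(b-C)@ey)
E
```

```text
(array([252.45070423, 230.05633803]), array([247, 223,  12,  15, 142], dtype=int32)) (array([327.73033708, 263.08988764]), array([323, 258,  10,  11,  89], dtype=int32))
red [0.46435084 0.02493678 0.04457235] 0.00018007613752244947
rim [0.5663687  0.18803843 0.075     ] [0.53290438 0.0527953  0.075     ] 0.1393217995785299 yaw -13.898017519140302
lever [0.46436823 0.02497992 0.045     ] [0.55647193 0.00463274 0.045     ] 0.09432443684369789 -12.457466948210918
-14 [0.61270576 0.10469194 0.        ] redloc -0.12464718778878327 -0.11323033409965635 blkloc 0.05401723857865953 0.0016605188765452467
-12 [0.61321613 0.1069026  0.        ] redloc -0.12856253400512954 -0.111079700405956 blkloc 0.054002687765711946 -0.0024941343920053443
-10 [0.61364904 0.10912973 0.        ] redloc -0.13240043906484816 -0.1087937332078271 blkloc 0.05384315050868077 -0.006645748941991199
-8 [0.61400396 0.11137061 0.        ] redloc -0.1361562270718082 -0.10637521760417441 blkloc 0.05353882117913863 -0.0107892666705904
-6 [0.61428046 0.11362251 0.        ] redloc -0.1398253221768576 -0.10382710018371714 blkloc 0.053090070555495424 -0.014919639339710604
```

The measurements agree: yaw is about -13.5°, the knob-to-hinge radius is 122 mm, and the red knob's height is 45 mm. The lid stands at about 64°. I'll pinch the black knob by its flat ends and move it along its arc.

```bash
cat >> h.py <<'E'
YAW=-13.5;_y=np.radians(YAW);EX=np.array([np.cos(_y),np.sin(_y),0]);EY=np.array([-EX[1],EX[0],0]);EZ=np.array([0,0,1.])
C=np.array([.6128,.1053,0]);BLK=np.array([.6655,.0932,.1961]);RED=np.array([.4644,.0250,.045])
DN=[180,0,YAW];G=.019*EZ
def st(t=""):
    s=env.read_state();print(t,round(s["time_s"],2),np.round(s["ee_pos"],4),np.round(s["ee_rot"],1),"F",np.round(s["ft_force"],1),"op",round(s["opening"],4),"g",np.round(s["grasp_force"],1));return s
E
python3 - <<'E'
from h import *
env.move_linear([.191,-.647,.33],max_speed=.3)
env.move_pose(BLK-G+.12*EZ,DN);st("above")
im=env.grab_frame("wrist");cv2.imwrite("pics/w1.png",im[:,:,::-1])
E
```

```text
above 3.78 [0.6658 0.0921 0.297 ] [180.   -0.  -13.6] F [-0.7 -1.3 -0.9] op 0.0852 g 0.0
```

View pics/w1.png

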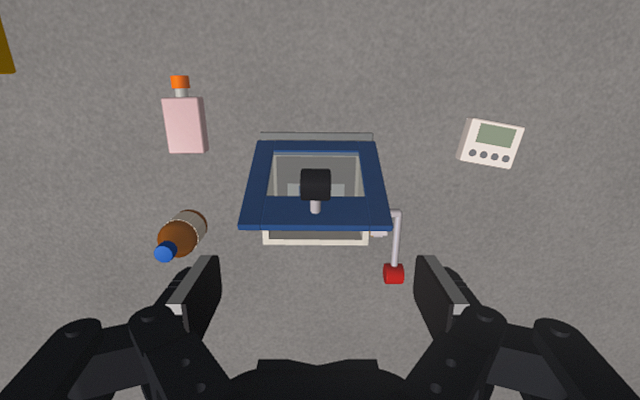

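In the wrist view the chamber is square to the image, so the yaw is right. The black knob at (315,184) is centred between the fingers and the lever is down. I'll go down, pinch it and lower the lid.

```bash
python3 - <<'E'
from h import *
print(env.move_linear(BLK-G,ori=DN,max_speed=.12,contact_N=12));st("down")
env.command_gripper(.02);st("grip")
H=C+.068*EX+.075*EZ;v=BLK-H
a0=np.arctan2(v[2],-v@EX);r=np.hypot(v[2],v@EX);a1=np.arctan2(40,116);print(np.degrees(a0-a1),r)
ee=np.array(env.read_state()["ee_pos"]);off=ee+G-BLK;print("off",off)
for i,a in enumerate(np.linspace(a0,a1-.02,8)[1:]):
    p=H-EX*.1227*np.cos(a)+EZ*.1227*np.sin(a)+EY*(off@EY)
    env.move_linear(p-G,ori=DN,max_speed=.06)
    s=st(i)
    if np.linalg.norm(s["ft_force"])>45: print("stop");break
im=env.grab_frame("side");cv2.imwrite("pics/s2.png",cv2.resize(np.ascontiguousarray(im[120:260,220:380,::-1]),None,fx=4,fy=4))
E
```

```text
False
down 4.98 [0.6661 0.0936 0.1781] [-1.799e+02 -1.000e-01 -1.350e+01] F [-0.1  0.9 -0.5] op 0.0855 g 0.0
grip 5.62 [0.6655 0.0932 0.1771] [180.    0.  -13.5] F [-0.1 -0.5 -0.5] op 0.0201 g 0.0
64.41190189801344 0.12189870532500237
off [-7.57407505e-06 -4.33552427e-06 -1.60897435e-06]
0 6.1 [0.6459 0.0973 0.1742] [180.   -0.  -13.5] F [-0.2 -0.3 -0.7] op 0.0196 g 0.0
1 6.58 [0.6277 0.1017 0.1669] [180.   -0.  -13.5] F [ 0.1 -0.1  0.2] op 0.0201 g 0.0
2 7.07 [0.6107 0.1058 0.1567] [180.    0.  -13.5] F [0.3 0.6 0. ] op 0.0198 g 0.1
3 7.55 [0.5954 0.1098 0.1443] [-180.     0.   -13.5] F [-2.   0.6  2.7] op 0.0202 g 1.3
4 8.03 [0.5839 0.1119 0.129 ] [ 1.80e+02 -1.00e-01 -1.35e+01] F [-0.6  0.2  0. ] op 0.02 g 0.0
5 8.52 [0.573  0.1146 0.1118] [180.   -0.  -13.5] F [-0.1  0.1  0.3] op 0.02 g 0.0
6 9.0 [0.5625 0.1176 0.0924] [179.9   0.3 -13.4] F [-5.2  2.7  1.2] op 0.0204 g 2.8
```

View pics/s2.png

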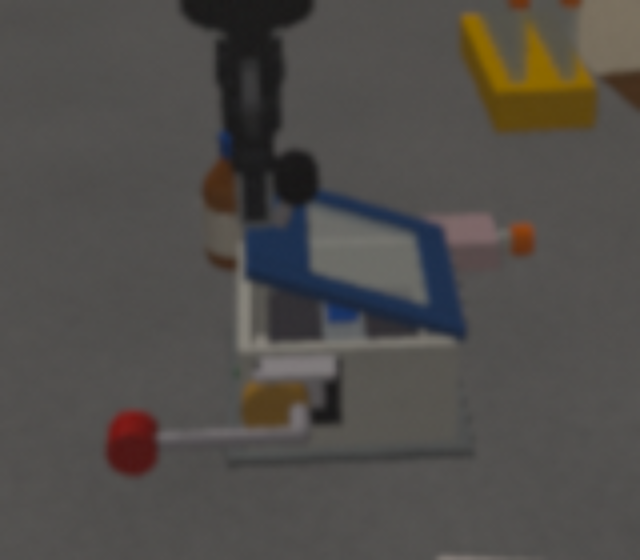

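The side view shows the fingers in front of the black knob, which is at (294,164) in the full image. The lid is about half lowered. The fingers shut to 20 mm with no grip force, so the pinch missed the knob, most likely too far forward. I'll back off up and forward and locate the knob again.

```bash
python3 - <<'E'
from h import *
p=np.array(env.read_state()["ee_pos"])
env.move_linear(p-.04*EX+.05*EZ,ori=DN,max_speed=.15)
p=np.array(env.read_state()["ee_pos"]);env.move_linear(p+.12*EZ-.06*EX,ori=DN,max_speed=.25);st()
out=[]
for n,r in (("side",(240,100,350,250)),("top",(240,150,350,275))):
    im=env.grab_frame(n);cv2.imwrite(f"pics/{n}3.png",im[:,:,::-1]);x0,y0,x1,y1=r
    out.append(cv2.resize(np.ascontiguousarray(im[y0:y1,x0:x1,::-1]),(400,400*(y1-y0)//(x1-x0))))
out[1]=cv2.copyMakeBorder(out[1],0,out[0].shape[0]-out[1].shape[0],0,0,0)
cv2.imwrite("pics/b3.png",np.hstack(out))
E
```

```text
10.32 [0.466 0.139 0.261] [ 1.799e+02  1.000e-01 -1.360e+01] F [-0.5  0.  -0.4] op 0.0202 g 0.0
```

View pics/b3.png

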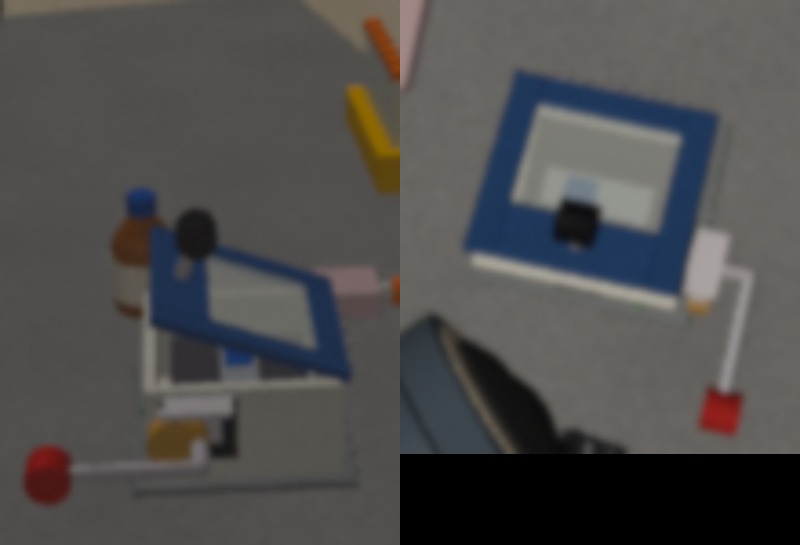

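The side view shows the knob at (293.6,164.1) and the top view shows it at (288.7,211). The lid is partly shut and the lever is down.

```bash
python3 - <<'E'
from h import *
b,e=tri((293.6,164.1),(288.7,211.));H=C+.068*EX+.075*EZ;v=b-H
print(b,e,"loc",(b-C)@EX,(b-C)@EY,"rad",np.hypot(v@EX,v[2]),"lid",np.degrees(np.arctan2(v[2],-v@EX))-19)
E
```

```text
[0.58800392 0.11133438 0.15252475] 0.0003264459621103576 loc -0.02551966193959381 7.911839647935936e-05 rad 0.1214743355384753 lid 20.65762452289995
```

The knob's radius is 121 mm and the lid is at 20.7°, so the measurement holds. From here I'll push down on top of the knob with shut fingertips, following its arc.

```bash
python3 - <<'E'
from h import *
H=C+.068*EX+.075*EZ
k=lambda d:H-EX*.1227*np.cos(np.radians(d+19))+EZ*(.1227*np.sin(np.radians(d+19))+.014)
env.command_gripper(0.0);st("shut")
env.move_pose(k(21)+.07*EZ,DN);st()
print(env.move_linear(k(21)-.004*EZ,ori=DN,max_speed=.06,contact_N=3));st("touch")
for d in (16,11,6,2):
    env.move_linear(k(d)-.003*EZ,ori=DN,max_speed=.06);st(d)
print(env.move_linear(k(0)-.012*EZ,ori=DN,max_speed=.03,contact_N=15));st("pressed")
env.hold(.3);st()
p=np.array(env.read_state()["ee_pos"]);env.move_linear(p+.12*EZ,ori=DN,max_speed=.25)
env.command_gripper(.085)
env.move_pose(RED-G+.14*EZ,DN);s=st("above red")
im=env.grab_frame("wrist");cv2.imwrite("pics/w4.png",im[:,:,::-1])
env.grab_frame("side")
im2=env.grab_frame("side");cv2.imwrite("pics/s4.png",im2[:,:,::-1])
c=np.vstack([im[:,80:560],cv2.resize(np.ascontiguousarray(im2[130:250,220:380]),(480,360))])
cv2.imwrite("pics/b4.png",cv2.resize(c[:,:,::-1],None,fx=.78,fy=.78))
E
```

```text
shut 10.75 [0.4658 0.1401 0.2618] [-1.80e+02  1.00e-01 -1.35e+01] F [-0.5 -0.  -0.6] op -0.0001 g 0.0
 11.32 [0.5875 0.1115 0.237 ] [-1.80e+02  1.00e-01 -1.35e+01] F [-0.1  0.1  0.3] op 0.0001 g 0.0
False
touch 12.71 [0.5878 0.1115 0.1643] [-180.    -0.   -13.5] F [ 0.3 -0.1 -0.8] op -0.0003 g 0.0
16 13.03 [0.5806 0.1129 0.1561] [180.    0.  -13.5] F [ 0.  -0.1  0.1] op 0.0 g 0.0
11 13.35 [0.5751 0.1142 0.1469] [180.    0.  -13.5] F [ 0.5 -0.4 -0.4] op 0.0002 g 0.0
6 13.68 [0.5703 0.1153 0.1374] [180.    0.  -13.5] F [ 0.2 -0.8 -0.4] op 0.0002 g 0.0
2 13.97 [0.5671 0.1161 0.1295] [180.    0.  -13.5] F [-0.3  0.7 -0.1] op -0.0 g 0.0
False
pressed 14.55 [0.5619 0.1178 0.1162] [179.9   0.4 -13.4] F [-8.8  1.   4.5] op 0.0 g 4.7
 14.85 [0.5619 0.1178 0.1162] [179.9   0.4 -13.4] F [-9.2  2.   4.7] op -0.0001 g 4.7
above red 16.92 [0.4652 0.0251 0.1666] [-1.80e+02 -1.00e-01 -1.35e+01] F [ 0.2 -0.5  0.4] op 0.0848 g 0.0
```

View pics/b4.png

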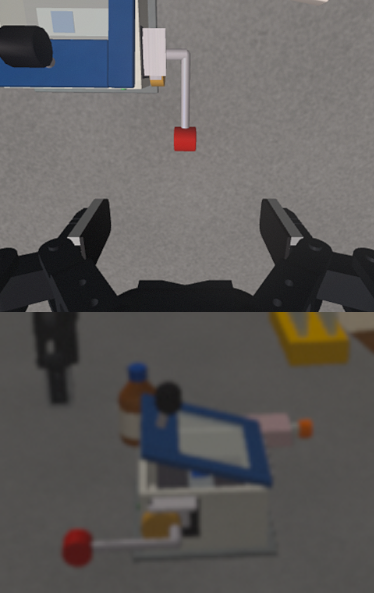

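The combined view shows the fingers passed in front of the black knob again, so the lid is still partly open. The lever is still down, with the red knob at about (317,178) in the wrist image. There seems to be a fixed offset along x, so I'll check the fixed-camera points against the wrist camera.

```bash
python3 - <<'E'
from h import *
from scipy.spatial.transform import Rotation as Ro
c=env.calibration("wrist");T=np.array(c["T_tool_cam"]);print(c["fx"],c["cx"],c["cy"])
def wray(uv,pos,rpy):
    R=Ro.from_euler("xyz",rpy,degrees=True).as_matrix()
    return pos+R@T[:3,3],R@T[:3,:3]@np.array([(uv[0]-c["cx"])/c["fx"],(uv[1]-c["cy"])/c["fy"],1])
def at(uv,pos,rpy,z):
    o,d=wray(uv,np.array(pos),rpy);return o+d*(z-o[2])/d[2]
w1=cv2.imread("pics/w1.png")[:,:,::-1].astype(int);w4=cv2.imread("pics/w4.png")[:,:,::-1].astype(int)
rd=lambda I:((I[...,0]>70)&(I[...,0]>2.5*I[...,1])).astype(np.uint8)
p1=[.6658,.0921,.297];r1=[180,0,-13.6];p4=[.4652,.0251,.1666];r4=[180,0,-13.5]
a=blob(rd(w1),(370,250,420,295));b=blob(rd(w4),(280,140,360,220));k=blob(black(w1),(295,160,335,202));print(a,b,k)
print("red w1",at(a[0],p1,r1,.045),"red w4",at(b[0],p4,r4,.045),"blk w1 @.196",at(k[0],p1,r1,.196))
S=cv2.imread("pics/side0.png")
for n,uv in (("top",(327.73,263.09)),):print(plane(n,uv,.045))
# wrist-side 2-view of black
o,d=wray(k[0],np.array(p1),r1)
for n,uv in(("side",(326.82,146.02)),("top",(294.8,173.9))):
    o2,d2=ray(n,uv);s=np.linalg.lstsq(np.c_[d,-d2],o2-o,rcond=None)[0];print(n,o+s[0]*d,o2+s[1]*d2)
b,e=tri((220+168/.78/3,130+(398-312)/.78/3),(289,211));print(b)
st()
E
```

```text
332.22012437177864 317.0646600290106 194.84195077251752
(array([393.09392265, 274.03867403]), array([383, 264,  21,  20, 362], dtype=int32)) (array([316.700489  , 178.24327628]), array([303, 163,  28,  31, 818], dtype=int32)) (array([315.09573092, 183.97542044]), array([301, 169,  29,  31, 773], dtype=int32))
red w1 [0.46312215 0.02567504 0.045     ] red w4 [0.46392623 0.02568969 0.045     ] blk w1 @.196 [0.66503084 0.09399768 0.196     ]
[0.46428036 0.02495708 0.045     ]
side [0.66505686 0.09399076 0.1960962 ] [0.66572411 0.09366063 0.19589199]
top [0.66536702 0.09390836 0.19724284] [0.66534582 0.09317242 0.19719569]
[0.58603075 0.11169645 0.14591031]
 17.07 [0.466  0.0263 0.167 ] [-1.799e+02 -1.000e-01 -1.340e+01] F [ 0.1 -0.4 -0.2] op 0.0851 g 0.0
```

All three cameras agree on both knobs, so the points are good and the fingertips must not be where I assumed. In the wrist image the open tips also look about 50 mm behind the TCP. I'll check the tip height against the side picture `s2.png`, where the tip is at (284,175).

```bash
python3 - <<'E'
from h import *
ee=np.array([.5625,.1176,.0924])
for uv in ((284,175),(281,175),(287,175)):
    o,d=ray("side",uv);p=o+d*((ee-o)@EY)/(d@EY);print(p,"rel",(p-ee)@EX,p[2]-ee[2])
# shut fingers and look from the side in free air
env.command_gripper(.026);s=st()
im=env.grab_frame("side").copy()
for f,col in ((0,(0,255,0)),(.019,(255,0,0)),(.04,(255,255,0))):
    c=env.calibration("side");P=np.linalg.inv(c["pose"]);q=P[:3,:3]@(np.array(s["ee_pos"])+f*EZ)+P[:3,3]
    u=(int(round(c["cx"]+c["fx"]*q[0]/q[2])),int(round(c["cy"]+c["fy"]*q[1]/q[2])));print(f,u);im[u[1],u[0]]=col
x,y=u;cv2.imwrite("pics/s5.png",cv2.resize(np.ascontiguousarray(im[y-60:y+60,x-60:x+60,::-1]),None,fx=5,fy=5,interpolation=cv2.INTER_NEAREST))
w=env.grab_frame("wrist");cv2.imwrite("pics/w5.png",w[:,:,::-1])
E
```

```text
[0.56483462 0.11703951 0.12435721] rel 0.0024009575896101194 0.03195720930387645
[0.55780442 0.11872731 0.12466185] rel -0.0048290035699110065 0.03226184850460216
[0.5718749  0.11534929 0.12405213] rel 0.009641292184421791 0.031652133011586134
 17.67 [0.4644 0.025  0.166 ] [180.    0.  -13.5] F [-0.4  0.1 -0.4] op 0.0262 g 0.0
0 (248, 183)
0.019 (247, 174)
0.04 (246, 165)
```

View pics/s5.png

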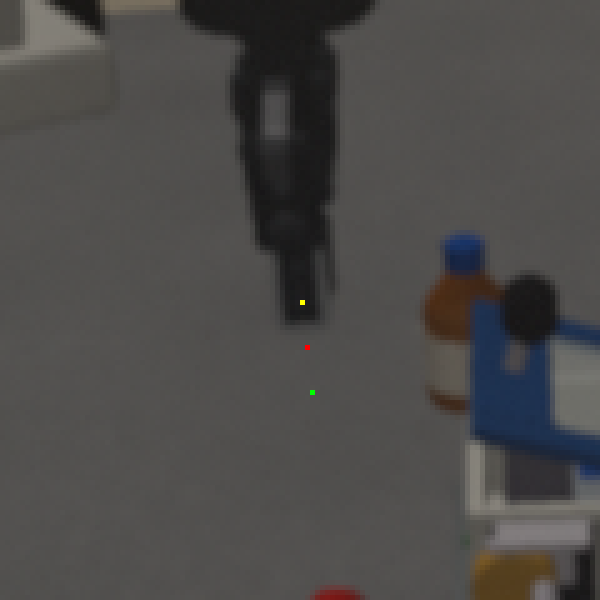

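The side picture shows the finger tips about 31 mm above the projected reported TCP (tip row 322, TCP row 392). Both misses fit this: the real tips sit about 30 mm short of the reported TCP. I'll apply the offset, with tip = ee+30 mm and grasp point = ee+49 mm, and redo the push with a contact check.

```bash
cat >> h.py <<'E'
L=.030*EZ;G=.049*EZ
E
python3 - <<'E'
from h import *
H=C+.068*EX+.075*EZ
k=lambda d:H-EX*.1227*np.cos(np.radians(d+19))+EZ*(.1227*np.sin(np.radians(d+19))+.014)-L
env.command_gripper(0.0)
p=np.array(env.read_state()["ee_pos"]);env.move_linear(p+.06*EZ,ori=DN,max_speed=.25)
env.move_pose(k(20)+.06*EZ,DN)
print(env.move_linear(k(18)-.012*EZ,ori=DN,max_speed=.05,contact_N=2.5));s=st("touch");print("expected z",k(18)[2])
dz=s["ee_pos"][2]-k(18)[2]
for d in (14,10,6,2):
    env.move_linear(k(d)-.003*EZ,ori=DN,max_speed=.06);st(d)
print(env.move_linear(k(0)-.015*EZ,ori=DN,max_speed=.03,contact_N=15));s=st("pressed");print("k0 z",k(0)[2])
env.hold(.2);p=np.array(env.read_state()["ee_pos"])
env.move_linear(p+.10*EZ,ori=DN,max_speed=.25)
env.command_gripper(.06)
env.move_pose(RED-G+.11*EZ,DN);st("above red")
im=env.grab_frame("side");cv2.imwrite("pics/s6.png",im[:,:,::-1])
cv2.imwrite("pics/s6c.png",cv2.resize(np.ascontiguousarray(im[130:250,220:380,::-1]),None,fx=4,fy=4))
E
```

```text
True
touch 20.57 [0.5827 0.1125 0.1216] [ 1.80e+02  1.00e-01 -1.35e+01] F [-0.1  0.5  1.2] op 0.0002 g 0.8
expected z 0.13284270334075632
14 20.82 [0.5785 0.1135 0.1229] [180.   -0.  -13.5] F [-0.   0.1  0.5] op -0.0002 g 0.0
10 21.12 [0.574  0.1143 0.1149] [180.    0.  -13.5] F [ 0.6 -0.8  0.3] op 0.0 g 0.0
6 21.41 [0.5704 0.1153 0.1073] [180.    0.  -13.5] F [ 0.2 -0.4 -0.1] op -0.0003 g 0.0
2 21.7 [0.5671 0.116  0.0995] [180.    0.  -13.5] F [-0.2 -1.  -0.7] op 0.0002 g 0.0
True
pressed 22.1 [0.5669 0.1167 0.0914] [180.   -0.  -13.5] F [-1.3 -0.3  7.2] op -0.0002 g 4.1
k0 z 0.09894721255189312
above red 24.14 [0.4659 0.0256 0.1069] [-1.799e+02 -1.000e-01 -1.350e+01] F [ 1.2  0.6 -0.2] op 0.0599 g 0.0
```

View pics/s6c.png

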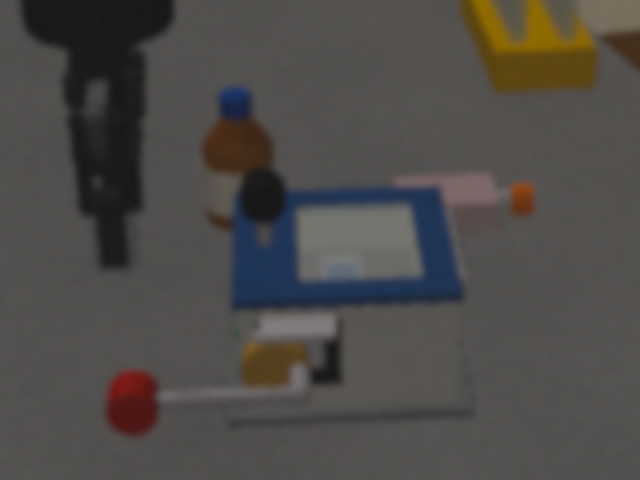

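The lid now looks level and resting on the box, with its knob at about (286,179), and the lever is down. The contact height suggests the tip offset is nearer 35 mm. I'll confirm the lid angle from the knob, then pinch the red knob.

```bash
python3 - <<'E'
from h import *
im=env.grab_frame("side");b=blob(black(im),(276,168,296,188));print(b)
o,d=ray("side",b[0]);q=o+d*((C-o)@EY)/(d@EY);print("knob",(q-C)@EX,q[2],"want -0.048 .115")
G=.053*EZ
print(env.move_linear(RED-G,ori=DN,max_speed=.1,contact_N=10));st("down")
env.command_gripper(.015);s=st("grip")
E
```

```text
(array([285.22033898, 178.3220339 ]), array([280, 172,  11,  14, 118], dtype=int32))
knob -0.046779948643131376 0.11533219816726248 want -0.048 .115
False
down 25.53 [ 0.4649  0.0251 -0.0075] [-1.80e+02 -1.00e-01 -1.35e+01] F [ 0.2 -0.2 -0.4] op 0.0598 g 0.0
grip 25.93 [ 0.4649  0.0255 -0.0076] [-179.9   -0.   -13.5] F [-0.8  1.   3.1] op 0.025 g 61.1
```

The lid is shut (knob at -47 mm, 115 mm high) and the red knob is gripped at 61 N with the fingers 25 mm apart. I'll swing the lever along its arc.

```bash
python3 - <<'E'
from h import *
ee=np.array(env.read_state()["ee_pos"]);off=ee-RED;P=RED+.095*EX
for d in range(10,91,10):
    a=np.radians(d);p=P-EX*.095*np.cos(a)+EZ*.095*np.sin(a)+off
    env.move_linear(p,ori=DN,max_speed=.06);s=st(d)
    if np.linalg.norm(s["ft_force"])>50 or s["grasp_force"]<5: print("stop");break
S=env.grab_frame("side");W=env.grab_frame("wrist");cv2.imwrite("pics/s7.png",S[:,:,::-1]);cv2.imwrite("pics/w7.png",W[:,:,::-1])
c=np.hstack([cv2.resize(np.ascontiguousarray(S[110:250,220:380]),(457,400)),cv2.resize(np.ascontiguousarray(W[:,200:440]),(240,400))])
cv2.imwrite("pics/b7.png",c[:,:,::-1])
E
```

```text
10 26.37 [0.4668 0.025  0.009 ] [-180.    -0.   -13.5] F [ 3.6  1.2 -5. ] op 0.0252 g 60.0
20 26.79 [0.4711 0.0239 0.0249] [-1.80e+02 -1.00e-01 -1.35e+01] F [ 4.8  1.7 -6.7] op 0.0248 g 60.1
30 27.22 [0.4776 0.0223 0.0396] [-180.    -0.   -13.5] F [ 6.1  2.2 -8.6] op 0.0248 g 60.1
40 27.64 [0.4861 0.0202 0.0528] [-180.     0.   -13.5] F [ 4.9  1.6 -9.3] op 0.0246 g 60.1
50 28.07 [0.4964 0.0176 0.0641] [ 1.80e+02  1.00e-01 -1.35e+01] F [  3.    2.9 -13.6] op 0.025 g 59.7
60 28.49 [0.511  0.0139 0.0749] [179.9   0.  -13.5] F [ 0.3  0.5 -9.7] op 0.0249 g 59.7
70 28.92 [0.5257 0.0102 0.0819] [179.9  -0.  -13.5] F [-2.5  0.1 -5.9] op 0.0251 g 59.7
80 29.34 [0.5409 0.0065 0.086 ] [179.9   0.  -13.5] F [-4.1 -1.3 -5.8] op 0.025 g 59.4
90 29.77 [0.5566 0.0025 0.0875] [179.9   0.  -13.5] F [-6.3 -1.7 -3.8] op 0.0245 g 59.1
```

View pics/b7.png

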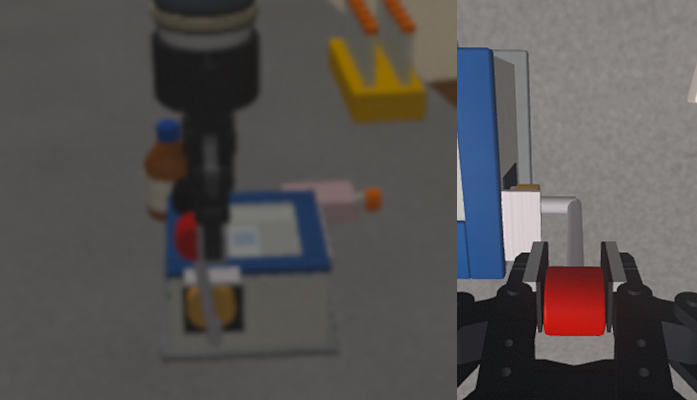

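The lever is nearly upright but leans slightly to the front, with the red knob lagging in the pads. It is at about (318,300) in the wrist image, and the lid is still shut. I'll measure the angle by intersecting the wrist ray with the lever circle and correct it.

```bash
cat >> h.py <<'E'
from scipy.spatial.transform import Rotation as Ro
PIV=RED+.095*EX
def lever():
    s=env.read_state();I=env.grab_frame("wrist").astype(int);c=env.calibration("wrist");T=np.array(c["T_tool_cam"])
    m=((I[...,0]>70)&(I[...,0]>2.5*I[...,1])).astype(np.uint8)
    _,st_=blob(m,(240,150,400,399));uv=st_[0]+st_[2]/2,st_[1]+st_[3]/2
    R=Ro.from_euler("xyz",s["ee_rot"],degrees=True).as_matrix()
    o=s["ee_pos"]+R@T[:3,3]-PIV;d=R@T[:3,:3]@np.array([(uv[0]-c["cx"])/c["fx"],(uv[1]-c["cy"])/c["fy"],1])
    o2=np.array([-o@EX,o[2]]);d2=np.array([-d@EX,d[2]])
    t=np.roots([d2@d2,2*o2@d2,o2@o2-.095**2]).real.min();q=o2+t*d2   # nearer crossing
    print("uv",uv,st_[:4],"knob fwd,up",q,"lateral",(o+t*d)@EY,"angle",np.degrees(np.arctan2(q[1],q[0])))
    return np.degrees(np.arctan2(q[1],q[0]))
E
python3 - <<'E'
from h import *
lever()
S=cv2.imread("pics/side7.png") if 0 else cv2.imread("pics/s7.png")
f=lambda x,y:(220+x*160/457,110+y*.35)
pl=PIV
for uv in (f(215,343),f(201,250)):
    o,d=ray("side",uv);q=o+d*((PIV-o)@EY)/(d@EY);print("rod",-(q-PIV)@EX,q[2]-.045)
E
```

```text
uv (np.float64(317.5), np.float64(301.5)) [286 267  63  69] knob fwd,up [0.01378441 0.09399463] lateral -0.0005102386626911264 angle 81.65698252003722
rod -0.001872295003718147 -0.006079202222597571
rod 0.006575583138282347 0.08014410118374547
```

Both views put the lever at about 82–84°. I'll advance it in small steps until the measured angle is about 90°.

```bash
python3 - <<'E'
from h import *
for i in range(3):
    a=lever() if i else 82.5
    if abs(a-90)<2: break
    p=np.array(env.read_state()["ee_pos"]);env.move_linear(p+EX*.095*np.radians(90-a),ori=DN,max_speed=.03);env.hold(.3);st()
lever()
S=env.grab_frame("side");cv2.imwrite("pics/s8.png",cv2.resize(np.ascontiguousarray(S[130:250,220:340,::-1]),None,fx=5,fy=5,interpolation=cv2.INTER_CUBIC))
E
```

```text
30.77 [ 5.674e-01 -1.000e-04  8.720e-02] [ 1.80e+02  1.00e-01 -1.35e+01] F [-5.6  0.3 -5.6] op 0.0247 g 59.1
uv (np.float64(317.5), np.float64(306.0)) [286 271  63  70] knob fwd,up [0.0041565  0.09490903] lateral -0.0005806431143101627 angle 87.49236003799422
 31.37 [ 0.5698 -0.0007  0.087 ] [ 1.799e+02  1.000e-01 -1.340e+01] F [-7.1  0.7 -4.9] op 0.0246 g 59.1
uv (np.float64(317.5), np.float64(308.0)) [286 273  63  70] knob fwd,up [0.00243395 0.09496882] lateral -0.0006353792942319464 angle 88.53189402313028
uv (np.float64(317.5), np.float64(308.0)) [286 273  63  70] knob fwd,up [0.00243431 0.09496881] lateral -0.000648878665246375 angle 88.53167449479785
```

View pics/s8.png

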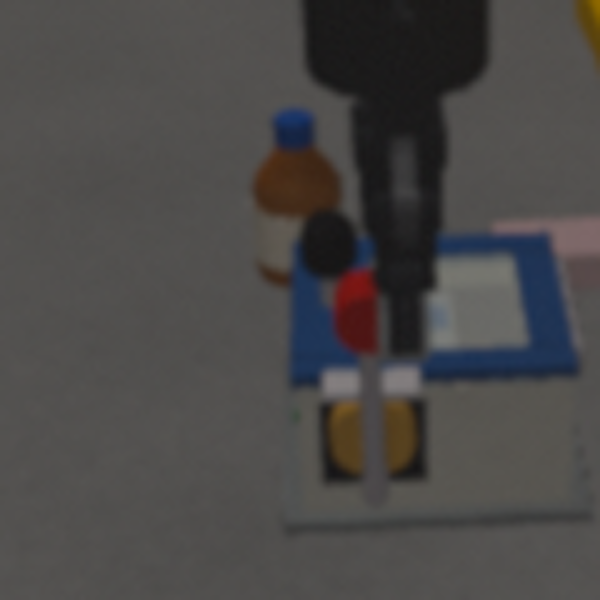

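The lever rod stands vertical at x≈372–376 in this crop, measured at 88.5°. The lid is flat shut and the knob is held with 59 N. Handing in.

```bash
python3 - <<'E'
from h import *
env.hold(.5);lever();st();print(env.finish_job())
E
```

```text
uv (np.float64(317.5), np.float64(308.0)) [286 273  63  70] knob fwd,up [0.00244154 0.09496862] lateral -0.0006221413593509839 angle 88.52731501926479
 32.07 [ 0.5699 -0.0007  0.087 ] [ 1.799e+02  1.000e-01 -1.340e+01] F [-7.5  1.  -4.8] op 0.0247 g 59.1
the job is handed in; nothing more can be done
None
```

I handed the job in at about 32 s with the lid measured shut and the lever held still by the fingers at about 88.5°, with no verdict returned; two earlier tries at the lid missed its knob because the real fingertips sit about 30–35 mm short of the reported TCP.

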